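Build up the wheel hub's spindle

ROBOT

A 7-joint arm with a two-finger parallel gripper is mounted at the origin on the work surface. World frame = base frame: x ahead of the robot, y to its left, z up, the work surface at z = 0. Lengths are in m, angles in rad, forces in N, time in s.
With the tool pointing down it reaches from about 0.4 to 0.85 m from the base axis. Payload 6.9 kg.
Tool frame: the origin (TCP) lies midway between the tips of the shut fingers; the grasp point (between the pads) lies behind it (ctrl.pinch_z is the z of the grasp point in the tool frame, in m); z points along the fingers, y is the direction in which the jaws open and shut (so a half turn about z gives the same grasp; the last joint's range is limited). The gripper opens to 85 mm and grips with 20 to 120 N. Pads are 22 mm wide; open, the fingers measure 114 mm over their backs; the gripper's body (76 mm by 85 mm) begins 54 mm behind the grasp point. The pads swing forward as they close: fully open they stand 13 mm farther back than shut.
Start: joints at [-1.141, 0.507, -0.238, 1.5, 0.126, 1.149, -0.155], TCP at [0.199, 0.593, 0.2] pointing down, gripper open.
Joint ranges: [-3.08, 3.08], [-0.24, 2.05], [-1.43, 1.35], [0, 2.5], [-1.52, 4.66], [0.17, 1.96], [-2.89, 2.89]. Speed limits (rad/s): [2.39, 2.39, 3.14, 3.14, 3.14, 3.14, 3.14].

INTERFACE

Orientations are given as a unit quaternion [w, x, y, z].
In Python, from station import ctrl, get_state, vision, ticket, models gives the robot as it stands. Calls block until the motion is done:
- ctrl.movep(position, orientation): joint-space move of the TCP to a pose.
- ctrl.movel(position, frame=None, max_speed=0.15): straight line of the TCP; frame=None keeps the orientation; max_speed is the mean speed in m/s.
- ctrl.set_joints(angles): joint-space move.
- ctrl.ungrasp() and ctrl.close_gripper(force=None): open the fingers fully, or close them until they stop; force is the grip in N (None keeps the last).
- ctrl.pause(seconds).
- ctrl.ik(position, orientation): joint angles nearest the present ones, or None.
- get_state(): the state.
- vision.grab_frame(name): name is "scene" or "top" or "wrist"; returns (picture, depth): 384x512x3 uint8, blue, green, red; 384x512 float32, m along the optical axis (not along the pixel's ray), 0 where there is no reading.
- vision.camera_info(name): a dict with "mtx" (3x3 intrinsics, pixels), "R" (3x3) and "t" (3): a world point X has camera coordinates R X + t; the wrist camera has in their place "hand_eye" (4x4, takes a point from camera to tool coordinates, whose origin is the TCP and whose axes are the flange's). Camera axes: x right, y down, z forward; pixel columns grow to the right and rows downward; lengths in m; the calibration is good to about 2 mm. A picture is of the moment at which its call begins: read the wrist's pose just before it. camera_info takes no time and is no camera call.
A pose or a line that the arm cannot do raises ctrl.Unreachable and nothing moves.
- ticket.close_job(): hands the job in, once; it reports no verdict.
Trained networks look in the newest picture that a camera, given by its name, has taken for a name from the list of things; names that differ only in an ending like _2 or _b are one class to them, and where a whole thing is asked for, a point or a joint stands for the part that bears it (a point fixed in the world has none). Each returns a list of dicts, best first, with "p" (0 to 1); they miss things now and then, are a little off and sometimes report something else, mostly with a low value. They report only what shows in the picture. A call takes as long as a camera call. They do not tell look-alikes from the thing itself.
- models.recognise(camera, target): "point" ([column, row] in pixels, amid what is visible of it).
- models.masks_of(camera, target): "mask" (384x512 bool, what is visible of it) and "point" ([column, row] in pixels, amid what is visible of it).
The state is a dict: "time": time; "qpos": joint angles; "qd": joint speeds; "tau": joint torques, N m; "tcp_pos": TCP position; "eef_rot": TCP orientation; "contact_force": force on the tool from outside, world axes, zero at the start; "wrist_torque": the same for the moment, N m; "width": finger opening in m.
Only numpy, scipy, OpenCV 4.12 (cv2) and the standard library are available. Lean on these libraries where they do the work, as an engineer would, in place of code of your own. Each camera call takes 0.05 s, during which the arm holds its last target.

TASK

Build up the wheel hub: slide the four loose parts from the plywood board over its upright spindle in this order, from the bottom up: the ball bearing, the spacer sleeve, the thick washer, and last the slotted hex collar with its slots upward. Set each one down flat on the one before and let go of it before fetching the next; lower them, do not let them drop down the spindle. Do not knock the tape roll, the wheel bolt, the grease tin or the steel tube out of place.

Things in the scene. Friction and masses are not known exactly. Their poses are not given: they have to be found in the camera images.
- bearing_mid (a point): Ball bearing lying flat: a wide steel ring, outer diameter 62 mm, bore 25 mm, 15 mm high, with a ring of balls in a dark cage between its two races; 0.2 kg. The widest of the four parts. The point is its centre, half-way up; z is its axis. Starts flat on the 3 mm thick plywood board on the bench.
- sleeve_mid (a point): Spacer sleeve: a small plain round steel ring, outer diameter 36 mm, bore 25 mm, 12 mm high; about 0.06 kg. The point is its centre, half-way up; z is its axis. Starts flat on the 3 mm thick plywood board on the bench.
- washer_mid (a point): Thick washer: a flat plain steel ring, outer diameter 48 mm, bore 25 mm, only 8 mm high; about 0.06 kg. The point is its centre, half-way up; z is its axis. Starts flat on the 3 mm thick plywood board on the bench.
- collar_mid (a point): Slotted hex collar, dark steel: 36 mm across flats, 41.6 over corners, 14 mm high: 10 mm hex body, above it a crown of six 4 mm teeth set 1 mm in from the flats, slots at the corners. Smooth 25 mm bore, slides on without turning; 0.09 kg. Point: its centre, half-way up; z up through the crown; x is square to a pair of flats. Starts flat on the 3 mm thick plywood board on the bench.
- hub_seat (a point): Wheel hub, fixed: bright disc 180 mm wide, top 32 mm above bench, 4 upright studs 18 mm high, 76 mm off centre. Central boss 48 mm wide; its top, the shoulder, is 50 mm above bench. Thence the spindle rises 50 mm: 20 mm thick for 40 mm, then a cone to 7 mm at the tip. Point: centre of the shoulder, on the spindle axis; z up. Hub on the left or right, plywood board (250 x 310 mm) on the other side.
- tape_mid (a point): Bystander: roll of pale paper tape on a cardboard core, lying flat on the board, outer diameter 64 mm, hole 48 mm, 24 mm high. The point is its centre, half-way up.
- bolt_mid (a point): Bystander: wheel bolt standing on its head on the board, head 26 mm in diameter, shank 13 mm thick, 43 mm high in all. The point is its centre, half-way up.
- tin_mid (a point): Bystander: closed grease tin with a green lid and band, 96 mm in diameter, 100 mm high, standing on the bench far to the left (+y). The point is its centre, half-way up.
- tube_mid (a point): Bystander: thick dark steel tube standing on end on the bench far to the right (-y), outer diameter 60 mm, 90 mm high. The point is its centre, half-way up.
Not all that is in view belongs to the job. Leave any pink look-alike of the part that bears bearing_mid alone. Leave any blue look-alike of the part that bears washer_mid alone.

How it is judged:
On the way, in this order (a step that is already met when the one before it is completed fails the run):
1. the ball bearing is seated on the spindle against the shoulder and let go (horizontal distance between bearing_mid and hub_seat below 0.005 m and z of bearing_mid in the frame of hub_seat between 0.0045 and 0.0105 m and angle between bearing_mid's own z axis and vertical below 0.12 rad and contact force between the fingers and bearing below 0.3 N and linear speed of bearing below 0.02 m/s), for 0.2 s.
2. the spacer sleeve is seated on the spindle on top of what came before and let go (horizontal distance between sleeve_mid and hub_seat below 0.005 m and z of sleeve_mid in the frame of hub_seat between 0.018 and 0.024 m and angle between sleeve_mid's own z axis and vertical below 0.12 rad and contact force between the fingers and sleeve below 0.3 N and linear speed of sleeve below 0.02 m/s), for 0.2 s.
3. the thick washer is seated on the spindle on top of what came before and let go (horizontal distance between washer_mid and hub_seat below 0.005 m and z of washer_mid in the frame of hub_seat between 0.028 and 0.034 m and angle between washer_mid's own z axis and vertical below 0.12 rad and contact force between the fingers and washer below 0.3 N and linear speed of washer below 0.02 m/s), for 0.2 s.
4. the slotted hex collar is seated on the spindle on top of what came before and let go (horizontal distance between collar_mid and hub_seat below 0.005 m and z of collar_mid in the frame of hub_seat between 0.039 and 0.045 m and angle between collar_mid's own z axis and vertical below 0.12 rad and contact force between the fingers and collar below 0.3 N and linear speed of collar below 0.02 m/s), for 0.2 s.
At the end, for the whole second after the job is handed in: Bearing, sleeve, washer and collar (crown up) lie in this order from the shoulder up, let go and at rest, each within 5 mm of the spindle axis, level within 0.12 rad, and within 3 mm of its height in the tight stack (centres 7.5, 21, 31, 42 mm above the shoulder) (all of step 1 and all of step 2 and all of step 3 and all of step 4); the robot touches nothing.
It fails at once if a part is dropped down the spindle (faster than 0.7 m/s while over it) ((horizontal distance between bearing_mid and hub_seat below 0.03 m and z of bearing_mid in the frame of hub_seat below 0.06 m and linear speed of bearing above 0.7 m/s) or (horizontal distance between sleeve_mid and hub_seat below 0.03 m and z of sleeve_mid in the frame of hub_seat below 0.06 m and linear speed of sleeve above 0.7 m/s) or (horizontal distance between washer_mid and hub_seat below 0.03 m and z of washer_mid in the frame of hub_seat below 0.06 m and linear speed of washer above 0.7 m/s) or (horizontal distance between collar_mid and hub_seat below 0.03 m and z of collar_mid in the frame of hub_seat below 0.06 m and linear speed of collar above 0.7 m/s)).
It fails at once if the tape roll, wheel bolt, grease tin or steel tube is moved by more than 30 mm (distance of any of tape_mid, bolt_mid, tin_mid, tube_mid from where it was at the start of the episode above 0.03 m).
It also fails if it takes over 99 s, if anything falls off the work surface, if the arm or the gripper's body presses on something with over 40 N, if the wrist force passes 120 N, or if a joint passes its speed limit or range.

## Working session

There is one attempt and no reset: what is moved stays moved. The work goes in short steps, each a Python script; the robot and the scene stay as the last script left them, time stands still between calls to the robot, and variables do not carry over. Pictures are saved under pics/ and viewed, and the job is handed in when it is done.

```bash
ls; mkdir -p pics
cat > h.py <<'E'
import numpy as np, cv2
from station import ctrl,get_state,vision,ticket,models
E
python3 - <<'E'
from h import *
for n in ("scene","top","wrist"):
    p,d=vision.grab_frame(n); cv2.imwrite(f"pics/a_{n}.png",p); np.save(f"a_{n}.npy",d)
    c=vision.camera_info(n); print(n,{k:np.round(v,4).tolist() for k,v in c.items()})
s=get_state(); print(s["time"],s["tcp_pos"],s["eef_rot"],s["width"],ctrl.pinch_z,s["contact_force"])
E
```

```text
pics
scene {'mtx': [[351.2515, 0.0, 262.8073], [0.0, 351.2515, 188.8487], [0.0, 0.0, 1.0]], 'R': [[-0.4998, 0.8659, 0.0181], [0.6187, 0.3716, -0.6922], [-0.6061, -0.3348, -0.7215]], 't': [0.2675, -0.2787, 1.31]}
top {'mtx': [[409.9191, 0.0, 258.2865], [0.0, 409.9191, 192.1996], [0.0, 0.0, 1.0]], 'R': [[0.0651, -0.9979, -0.0026], [-0.9755, -0.0631, -0.2109], [0.2103, 0.0162, -0.9775]], 't': [-0.0226, 0.5118, 1.1809]}
wrist {'mtx': [[308.7885, 0.0, 252.3132], [0.0, 308.7885, 189.1755], [0.0, 0.0, 1.0]], 'hand_eye': [[-0.0003, -0.956, -0.2933, 0.076], [1.0, -0.0001, -0.0005, 0.0003], [0.0005, -0.2933, 0.956, -0.1738], [0.0, 0.0, 0.0, 1.0]]}
0.15 [0.19876241 0.59208962 0.1992203 ] [-1.08124861e-04  1.61181908e-01  9.86924463e-01 -6.97146421e-04] 0.08531407425297668 -0.0187 [-0.22279519 -0.29223413  0.84754242]
```

View pics/a_scene.png

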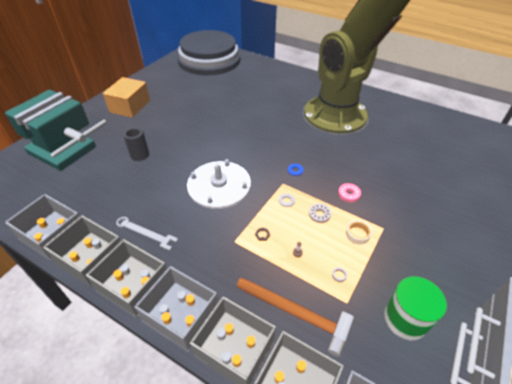

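View pics/a_top.png

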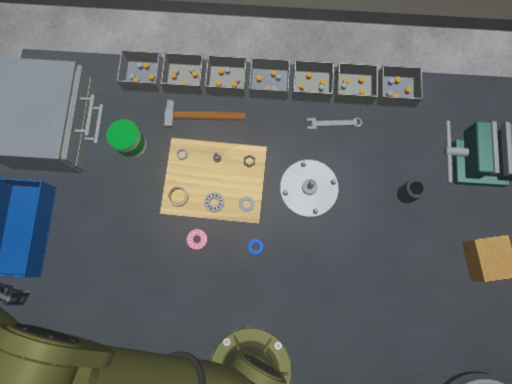

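View pics/a_wrist.png

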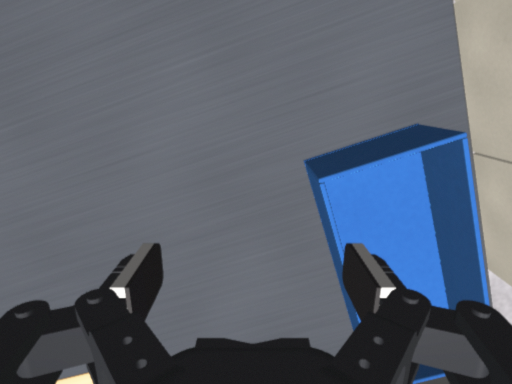

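The top view shows the hub at (310,187), with the board on its left. On the board are the sleeve at about (182,155), collar (249,161), bearing (214,203), washer (247,204), tape (178,197) and bolt (217,157). The pink ring at (197,239) and the blue ring at (256,246) are look-alikes lying off the board. Next I'll enlarge the view and locate everything.

```bash
cat >> h.py <<'E'
T=vision.camera_info("top"); S=vision.camera_info("scene"); W=vision.camera_info("wrist")
def back(c,px,z):  # pixel ray at world height z
    K,R,t=c["mtx"],c["R"],np.asarray(c["t"]); o=-R.T@t
    v=R.T@np.linalg.inv(K)@np.array([px[0],px[1],1.]); return o+v*(z-o[2])/v[2]
def depthpt(c,px,d):
    K,R,t=c["mtx"],c["R"],np.asarray(c["t"])
    return R.T@(np.linalg.inv(K)@np.array([px[0],px[1],1.])*d-t)
E
python3 - <<'E'
from h import *
p=cv2.imread("pics/a_top.png"); cv2.imwrite("pics/b.png",cv2.resize(p[130:260,150:350],None,fx=4,fy=4,interpolation=cv2.INTER_CUBIC))
d=np.load("a_top.npy")
for n in ["bearing_mid","sleeve_mid","washer_mid","collar_mid","hub_seat","tape_mid","bolt_mid","tube_mid"]:
    for m in models.recognise("top",n)[:2]:
        c,r=m["point"]; w=d[int(r)-12:int(r)+13,int(c)-12:int(c)+13]
        print(n,np.round([c,r,m["p"]],2),back(T,(c,r),.01).round(3),depthpt(T,(c,r),d[int(r),int(c)]).round(3))
E
```

```text
bearing_mid [210.   199.3    0.76] [0.489 0.16  0.01 ] [0.488 0.159 0.015]
bearing_mid [196.4  240.     0.52] [0.361 0.19  0.01 ] [0.362 0.192 0.   ]
sleeve_mid [180.4  156.5    0.47] [0.622 0.267 0.01 ] [0.624 0.268 0.002]
washer_mid [252.6  248.6    0.53] [0.346 0.017 0.01 ] [0.346 0.017 0.002]
hub_seat [309.8  189.2    0.66] [ 0.542 -0.149  0.01 ] [ 0.532 -0.144  0.052]
hub_seat [217.7 201.3   0.5] [0.485 0.135 0.01 ] [0.486 0.136 0.005]
tape_mid [173.8  195.1    0.52] [0.495 0.274 0.01 ] [0.497 0.276 0.002]
bolt_mid [214.3  157.8    0.46] [0.624 0.158 0.01 ] [0.623 0.158 0.013]
tube_mid [412.2  190.4    0.56] [ 0.559 -0.468  0.01 ] [ 0.558 -0.468  0.011]
tube_mid [124.8  137.2    0.54] [0.675 0.452 0.01 ] [0.646 0.421 0.096]
```

View pics/b.png

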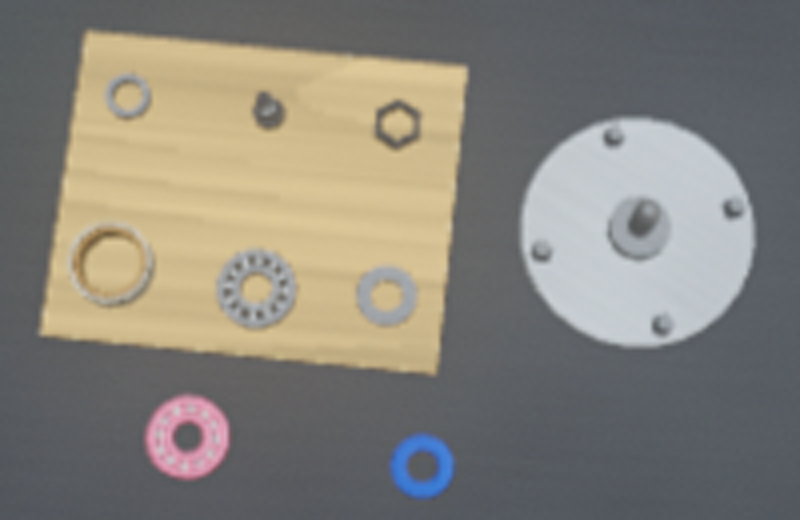

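```bash
cat >> h.py <<'E'
from scipy.spatial.transform import Rotation as Ro
def down(a):  # tool z down, tool x axis at world angle a; returns wxyz
    x=np.array([np.cos(a),np.sin(a),0]);z=np.array([0,0,-1.]);y=np.cross(z,x)
    q=Ro.from_matrix(np.stack([x,y,z],1)).as_quat(); return q[[3,0,1,2]]
def wcam(s):
    q=s["eef_rot"]; M=np.eye(4); M[:3,:3]=Ro.from_quat([q[1],q[2],q[3],q[0]]).as_matrix(); M[:3,3]=s["tcp_pos"]
    C=M@np.asarray(W["hand_eye"]); R=C[:3,:3].T; return dict(mtx=W["mtx"],R=R,t=-R@C[:3,3])
E
python3 - <<'E'
from h import *
for nm,pz in dict(bearing=((214,202),.018),sleeve=((182.2,153.8),.015),washer=((246.5,204),.011),collar=((249.5,161),.017),hub=((309.75,186.75),.05)).items():
    P=back(T,*pz); print(nm,P.round(4))
    for a in (0,90,180,-90,-60,60,30,-30,150):
        j=ctrl.ik([P[0],P[1],.2],down(np.radians(a))); print(a,None if j is None else np.round(j,2).tolist())
E
```

```text
bearing [0.4803 0.1458 0.018 ]
0 [-0.73, 0.35, 0.54, 1.82, -0.21, 1.02, -1.68]
90 [-0.51, 0.32, 0.23, 1.82, -0.08, 1.01, -0.25]
180 [-0.26, 0.31, -0.11, 1.82, 0.04, 1.01, 1.18]
-90 [0.05, 0.35, -0.55, 1.81, 0.21, 1.04, 2.57]
-60 [-1.07, 0.53, 1.15, 1.83, -0.54, 1.14, -2.35]
60 [-0.59, 0.33, 0.34, 1.82, -0.13, 1.01, -0.73]
30 [-0.64, 0.33, 0.41, 1.82, -0.15, 1.01, -1.22]
-30 [-1.07, 0.53, 1.15, 1.83, -0.54, 1.14, -1.82]
150 [-0.35, 0.31, 0.01, 1.82, -0.0, 1.01, 0.71]
sleeve [0.6296 0.2607 0.015 ]
0 [-0.7, 0.64, 0.51, 1.34, -0.31, 1.24, -1.74]
90 [-0.49, 0.6, 0.11, 1.33, -0.06, 1.22, -0.38]
180 [-0.31, 0.6, -0.23, 1.33, 0.13, 1.23, 1.03]
-90 [-0.1, 0.65, -0.63, 1.33, 0.38, 1.29, 2.4]
-60 [-0.03, 0.68, -0.78, 1.33, 0.47, 1.32, 2.86]
60 [-0.56, 0.6, 0.24, 1.33, -0.14, 1.22, -0.83]
30 [-0.63, 0.62, 0.39, 1.34, -0.23, 1.23, -1.28]
-30 [-0.94, 0.83, 1.15, 1.34, -0.75, 1.43, -1.92]
150 [-0.35, 0.59, -0.15, 1.33, 0.09, 1.22, 0.55]
washer [0.4818 0.0454 0.011 ]
0 [-0.57, 0.33, 0.58, 1.87, -0.21, 1.01, -1.47]
90 [-0.37, 0.3, 0.3, 1.86, -0.1, 1.0, -0.03]
180 [-0.14, 0.29, -0.01, 1.86, 0.0, 1.0, 
[... 523 characters left out ...]
 0.74, 1.15, 1.52, -0.69, 1.33, -2.09]
60 [-0.38, 0.53, 0.44, 1.52, -0.24, 1.15, -0.41]
30 [-0.43, 0.55, 0.54, 1.52, -0.3, 1.16, -0.88]
-30 [-0.7, 0.74, 1.15, 1.52, -0.69, 1.33, -1.57]
150 [-0.16, 0.5, 0.08, 1.51, -0.04, 1.13, 0.97]
hub [ 0.5401 -0.144   0.05  ]
0 [-0.2, 0.47, 0.65, 1.68, -0.31, 1.1, -1.03]
90 [-0.1, 0.44, 0.48, 1.68, -0.22, 1.08, 0.45]
180 [0.04, 0.41, 0.26, 1.68, -0.12, 1.06, 1.91]
-90 [-0.44, 0.64, 1.15, 1.69, -0.62, 1.23, -2.28]
-60 [-0.44, 0.64, 1.15, 1.69, -0.62, 1.23, -1.76]
60 [-0.11, 0.44, 0.49, 1.68, -0.23, 1.08, -0.07]
30 [-0.15, 0.45, 0.57, 1.68, -0.27, 1.09, -0.55]
-30 [-0.36, 0.55, 0.95, 1.69, -0.49, 1.16, -1.37]
150 [-0.04, 0.42, 0.38, 1.68, -0.17, 1.07, 1.44]
```

Run:
```python
from h import *
import pickle
q=down(np.pi/2); out=[]
for i,y in enumerate((.12,0.0,-.15)):
    ctrl.movep([.55,y,.25],q); s=get_state(); p,d=vision.grab_frame("wrist"); out.append((s,p,d)); cv2.imwrite(f"pics/c{i}.png",p)
    print(s["time"],s["tcp_pos"].round(4),s["contact_force"].round(2))
pickle.dump(out,open("c.pkl","wb"))
```

```text
2.6667 [0.5497 0.1217 0.2497] [ 0.2   0.63 -0.35]
3.2667 [ 5.5e-01 -3.0e-04  2.5e-01] [-0.2   0.51 -1.88]
3.9667 [ 0.5504 -0.149   0.2497] [ 0.81  0.26 -0.43]
```

View pics/c0.png

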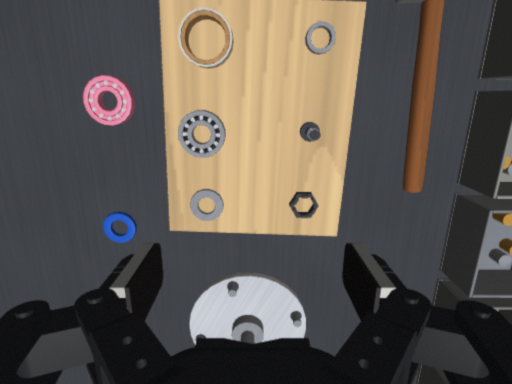

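View pics/c1.png

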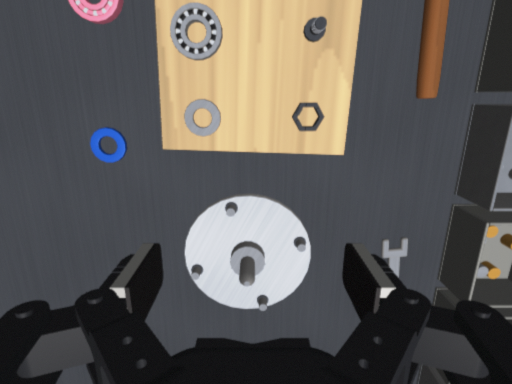

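View pics/c2.png

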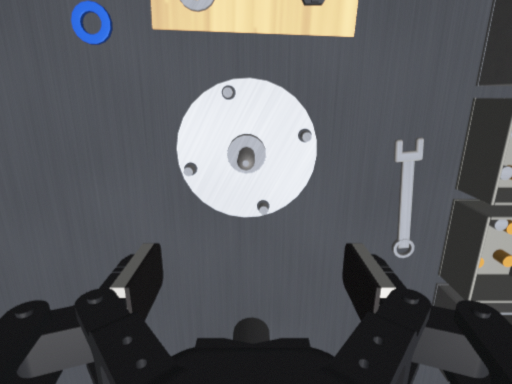

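```bash
cat >> h.py <<'E'
def tri(obs):  # [(cam,px)] least squares
    A=[];b=[]
    for c,px in obs:
        P=c["mtx"]@np.c_[c["R"],c["t"]]
        for k in (0,1):
            r=px[k]*P[2]-P[k]; A.append(r[:3]/np.linalg.norm(r[:3])); b.append(-r[3]/np.linalg.norm(r[:3]))
    return np.linalg.lstsq(np.array(A),np.array(b),rcond=None)[0]
def lowsat(p,guess,r=40):
    """component (outer contour ellipse) of un-woody pixels near guess"""
    h=cv2.cvtColor(p,cv2.COLOR_BGR2HSV); m=((h[...,1]<70)|(h[...,2]<90)).astype(np.uint8)
    g=np.zeros_like(m); cv2.circle(g,(int(guess[0]),int(guess[1])),r,1,-1); m&=g
    cs,_=cv2.findContours(m,cv2.RETR_EXTERNAL,cv2.CHAIN_APPROX_NONE)
    c=max((c for c in cs if len(c)>20),key=cv2.contourArea)
    return c,cv2.fitEllipse(c)
E
python3 - <<'E'
from h import *
import pickle
o=pickle.load(open("c.pkl","rb")); C=[wcam(x[0]) for x in o]
g={"bearing":[(0,(201,134),29),(1,(196,31),31)],"washer":[(0,(207,205),24),(1,(203,118),26)],"collar":[(0,(303,205),23),(1,(308,117),24)],"sleeve":[(0,(320,38),23)]}
big={}
for n,l in g.items():
    ob=[]
    for i,gg,r in l:
        c,e=lowsat(o[i][1],gg,r); ob.append((C[i],e[0]))
        z={"bearing":.018,"washer":.011,"collar":.017,"sleeve":.015}[n]
        P=back(C[i],e[0],z); dd=o[i][2][int(e[0][1])-20:int(e[0][1])+20,int(e[0][0])-20:int(e[0][0])+20]
        f=308.8/ (np.median(dd[dd>0])); print(n,i,np.round(e[0],1),"diam mm",np.round(np.array(e[1])/f*1000,1),"at z top",P.round(4),"depth px median",np.median(dd).round(3))
        # depth profile: heights over contour region
        m=np.zeros(dd.shape and o[i][2].shape,np.uint8); cv2.drawContours(m,[c],-1,1,-1)
        ys,xs=np.nonzero(m); H=[depthpt(C[i],(x,y),o[i][2][y,x])[2] for x,y in zip(xs,ys) if o[i][2][y,x]>0]; print("   heights pct",np.percentile(H,[5,50,80,95]).round(4))
    if len(ob)>1: print("  tri",tri(ob).round(4))
i=1
for i,(a,b,cc,d) in ((0,(160,10,350,250)),(1,(150,170,340,330)),(2,(160,60,340,230))):
    cr=cv2.resize(o[i][1][b:d,a:cc],None,fx=(4 if i else 2.4),fy=(4 if i else 2.4),interpolation=cv2.INTER_CUBIC); cv2.imwrite(f"pics/d{i}.png",cr)
E
```

```text
bearing 0 [201.  133.5] diam mm [60.6 62.7] at z top [0.4818 0.1486 0.018 ] depth px median 0.405
   heights pct [0.0026 0.017  0.018  0.0187]
bearing 1 [195.6  30.7] diam mm [60.6 69.4] at z top [0.4819 0.1478 0.018 ] depth px median 0.37
   heights pct [0.0024 0.0168 0.0179 0.0188]
  tri [0.4814 0.1483 0.0153]
washer 0 [206.3 204.8] diam mm [45.  47.3] at z top [0.4835 0.0475 0.011 ] depth px median 0.442
   heights pct [0.0023 0.0103 0.0113 0.012 ]
washer 1 [202.  117.2] diam mm [46.7 48.9] at z top [0.4834 0.047  0.011 ] depth px median 0.407
   heights pct [0.002  0.0102 0.0112 0.0119]
  tri [0.4832 0.0469 0.0092]
collar 0 [303.3 204.6] diam mm [37.  37.8] at z top [0.6202 0.0503 0.017 ] depth px median 0.443
   heights pct [0.0025 0.0119 0.0158 0.0176]
collar 1 [307.8 116.4] diam mm [37.1 38.4] at z top [0.6204 0.0482 0.017 ] depth px median 0.407
   heights pct [0.0019 0.0119 0.0157 0.0176]
  tri [0.6215 0.0478 0.01  ]
sleeve 0 [320.3  37.1] diam mm [35.5 40.6] at z top [0.6301 0.2634 0.015 ] depth px median 0.379
   heights pct [0.002  0.0119 0.015  0.0159]
```

View pics/d0.png

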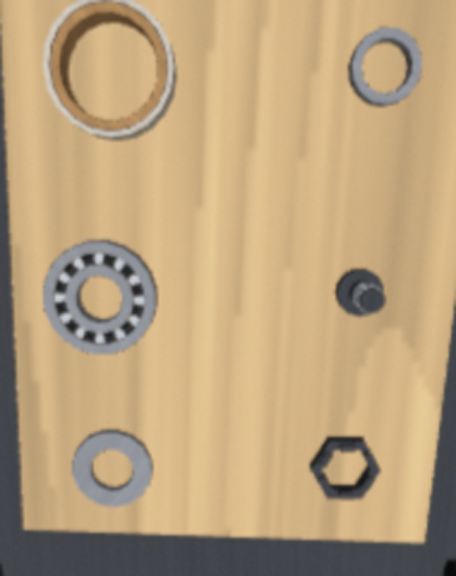

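View pics/d1.png

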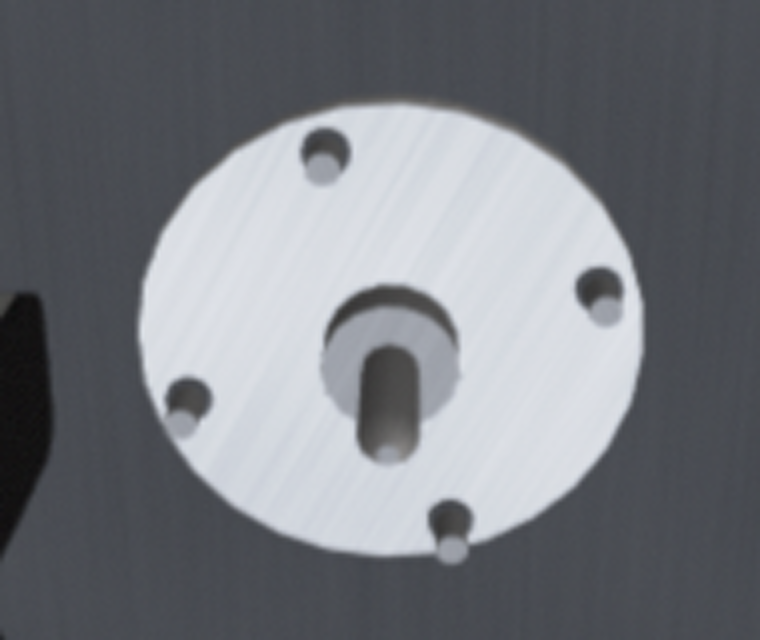

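View pics/d2.png

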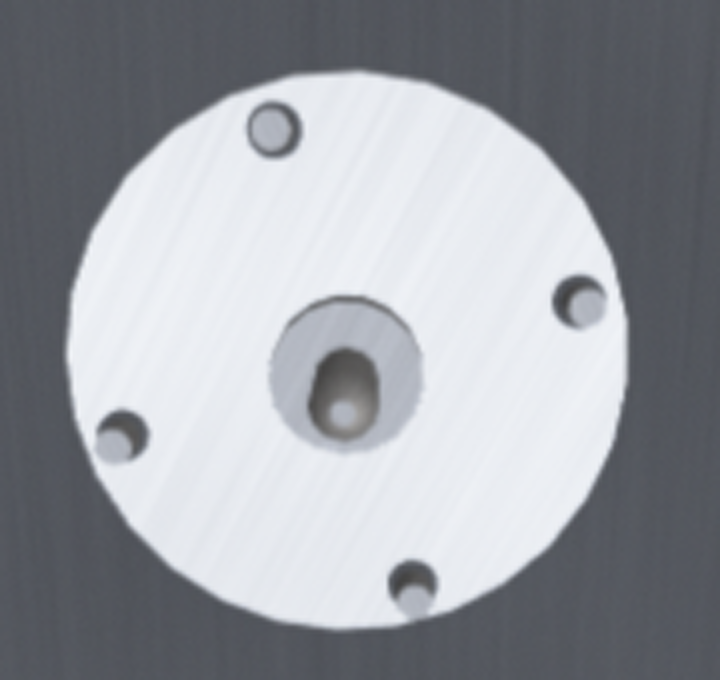

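Run:
```python
from h import *
import pickle
o=pickle.load(open("c.pkl","rb")); C=[wcam(x[0]) for x in o]
t1=(388/4+150-.4,456/4+170-.4); t2=(344/4+160-.4,413/4+60-.4)
print("tip tri",tri([(C[1],t1),(C[2],t2)]).round(4), back(C[2],t2,.1).round(4),back(C[1],t1,.1).round(4))
print("shoulder v2",back(C[2],(246.1,153.1),.05).round(4),"v1",back(C[1],(390/4+149.6,365/4+169.6),.05).round(4))
d=o[2][2]; print("depth shoulder",depthpt(C[2],(238,153),d[153,238]).round(4),"disc",depthpt(C[2],(200,153),d[153,200]).round(4),"tip",depthpt(C[2],(246,163),d[163,246]).round(4))
# collar orientation: project contour on its top plane, find angle with min width
for i,gg,r in ((0,(303,205),23),(1,(308,117),24)):
    c,_=lowsat(o[i][1],gg,r); P=np.array([back(C[i],p,.012)[:2] for p in c[:,0]])
    ws=[]
    for a in range(0,180,2):
        u=np.array([np.cos(np.radians(a)),np.sin(np.radians(a))]); q=P@u; ws.append(np.ptp(q))
    ws=np.array(ws); s=ws[:30]+ws[30:60]+ws[60:90]; print(i,"flat normal angle mod60:",2*np.argmin(s),"corner",2*np.argmax(s),s.min()/3,s.max()/3,[ (2*k,round(ws[k]*1e3,1)) for k in range(0,90,5)])
```

```text
tip tri [ 0.5421 -0.1432  0.1006] [ 0.5422 -0.1433  0.1   ] [ 0.5419 -0.1436  0.1   ]
shoulder v2 [ 0.5418 -0.1419  0.05  ] v1 [ 0.5418 -0.1415  0.05  ]
depth shoulder [ 0.5319 -0.1417  0.0504] disc [ 0.4821 -0.1455  0.0298] tip [ 0.5426 -0.1435  0.0997]
0 flat normal angle mod60: 30 corner 58 0.03692200821992895 0.04097271021696372 [(0, np.float64(38.6)), (10, np.float64(38.0)), (20, np.float64(36.9)), (30, np.float64(35.1)), (40, np.float64(37.9)), (50, np.float64(40.3)), (60, np.float64(41.5)), (70, np.float64(41.5)), (80, np.float64(40.2)), (90, np.float64(37.6)), (100, np.float64(40.5)), (110, np.float64(42.2)), (120, np.float64(42.7)), (130, np.float64(41.8)), (140, np.float64(39.9)), (150, np.float64(38.0)), (160, np.float64(38.8)), (170, np.float64(39.3))]
1 flat normal angle mod60: 30 corner 0 0.03563162267988982 0.039573418330303395 [(0, np.float64(39.2)), (10, np.float64(39.1)), (20, np.float64(38.2)), (30, np.float64(36.1)), (40, np.float64(37.3)), (50, np.float64(38.5)), (60, np.float64(39.2)), (70, np.float64(38.7)), (80, np.float64(37.0)), (90, np.float64(34.3)), (100, np.float64(37.5)), (110, np.float64(39.5)), (120, np.float64(40.4)), (130, np.float64(40.0)), (140, np.float64(38.6)), (150, np.float64(36.5)), (160, np.float64(37.7)), (170, np.float64(39.0))]
```

```bash
cat >> h.py <<'E'
HUB=np.array([.542,-.1425])
def st(tag):
    s=get_state(); print(tag,round(s["time"],2),s["tcp_pos"].round(4),"F",s["contact_force"].round(2),"w",round(s["width"],4)); return s
def pick(xy,z,a,force=50):
    q=down(np.radians(a)); ctrl.movep([*xy,.10],q); ctrl.movel([*xy,z+.03],max_speed=.2); ctrl.movel([*xy,z],max_speed=.08); s=st("at")
    ctrl.close_gripper(force); st("closed"); ctrl.movel([*xy,.06],max_speed=.1); st("lifted")
    ctrl.movel([*xy,.17],max_speed=.25)
    p,d=vision.grab_frame("wrist"); return p
E
python3 - <<'E'
from h import *
p=pick((.4812,.148),.004,90); cv2.imwrite("pics/e.png",p); st("up")
E
```

```text
at 6.31 [0.4815 0.148  0.0045] F [ 0.25 -0.41 -0.22] w 0.0857
closed 7.08 [0.4812 0.148  0.004 ] F [ 0.26 -0.25  0.18] w 0.0
lifted 7.78 [0.4809 0.148  0.0597] F [-0.01  0.01 -0.31] w -0.0003
up 8.43 [0.4804 0.1479 0.1689] F [ 0.88 -0.8   0.52] w 0.0002
```

View pics/e.png

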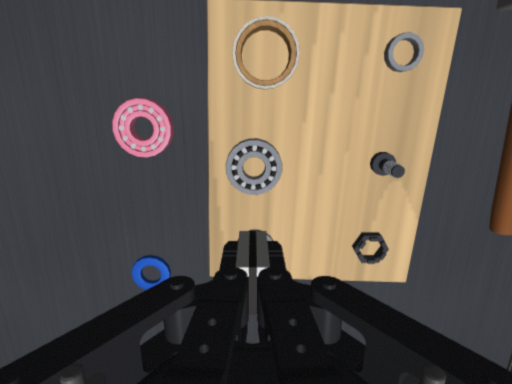

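Run:
```python
from h import *
s=get_state(); p=cv2.imread("pics/e.png"); c=wcam(s)
for n,g,r,z in (("bearing",(254,167),33,.018),("collar",(371,248),24,.017),("sleeve",(404,52),25,.015)):
    k,e=lowsat(p,g,r); print(n,np.round(e[0],1),back(c,e[0],z).round(4))
P=c["mtx"]@(c["R"]@np.array([.4812,.148,.018])+c["t"]); print(P[:2]/P[2])
print(c["R"].round(3),(-c["R"].T@c["t"]).round(3))
```

```text
bearing [253.5 166.6] [0.4803 0.149  0.018 ]
collar [370.1 247.6] [0.617  0.0517 0.017 ]
sleeve [404.2  51.7] [0.6274 0.2631 0.015 ]
[254.2621812  167.53376684]
[[ 1.    -0.    -0.001]
 [ 0.    -0.956  0.293]
 [-0.001 -0.293 -0.956]] [0.479 0.223 0.343]
```

Run:
```python
from h import *
p,d=vision.grab_frame("wrist"); s=st("")
cv2.imwrite("pics/f.png",cv2.resize(p[200:384,150:360],None,fx=3,fy=3,interpolation=cv2.INTER_CUBIC))
for r in range(225,340,8): print(r,[round(float(d[r,c]),3) for c in (235,245,250,253,257,262,272)])
q,_=vision.grab_frame("scene"); cv2.imwrite("pics/f2.png",cv2.resize(q[60:300,180:420],None,fx=2.5,fy=2.5,interpolation=cv2.INTER_CUBIC))
```

```text
8.47 [0.4802 0.1478 0.1687] F [-0.37 -0.55 -0.85] w 0.0
225 [0.368, 0.369, 0.369, 0.369, 0.368, 0.368, 0.369]
233 [0.371, 0.149, 0.148, 0.148, 0.149, 0.149, 0.372]
241 [0.149, 0.14, 0.141, 0.14, 0.14, 0.142, 0.15]
249 [0.141, 0.133, 0.133, 0.134, 0.132, 0.133, 0.143]
257 [0.135, 0.127, 0.126, 0.128, 0.127, 0.126, 0.134]
265 [0.128, 0.121, 0.12, 0.12, 0.121, 0.121, 0.128]
273 [0.111, 0.113, 0.121, 0.121, 0.12, 0.114, 0.111]
281 [0.109, 0.107, 0.12, 0.121, 0.118, 0.108, 0.0]
289 [0.104, 0.106, 0.122, 0.123, 0.112, 0.105, 0.105]
297 [0.099, 0.105, 0.123, 0.122, 0.114, 0.1, 0.1]
305 [0.088, 0.111, 0.125, 0.124, 0.115, 0.1, 0.089]
313 [0.084, 0.113, 0.126, 0.125, 0.116, 0.112, 0.085]
321 [0.083, 0.113, 0.412, 0.412, 0.412, 0.113, 0.082]
329 [0.082, 0.114, 0.415, 0.416, 0.415, 0.114, 0.078]
337 [0.083, 0.111, 0.42, 0.422, 0.419, 0.0, 0.079]
```

View pics/f.png

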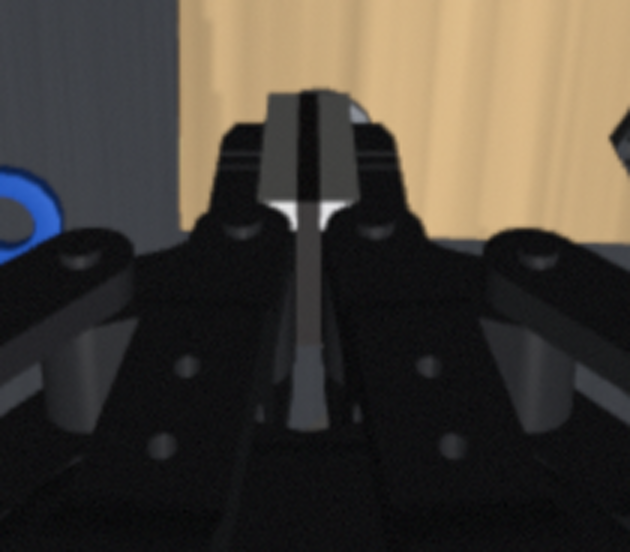

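View pics/f2.png

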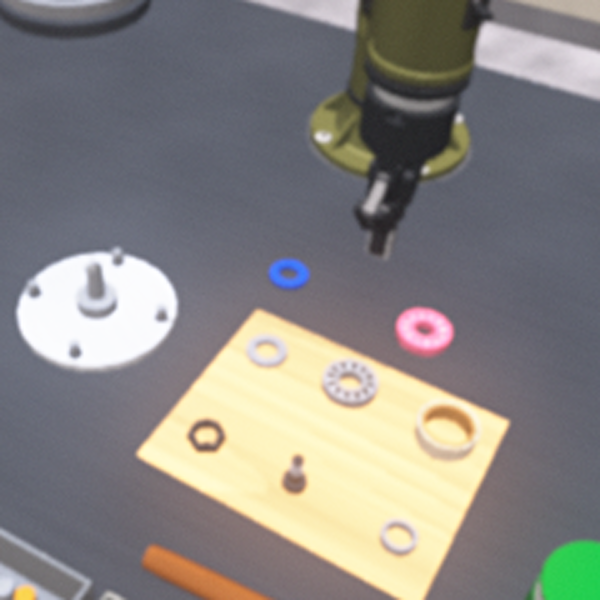

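Run:
```python
from h import *
for z in (.169,.19,.21,.23):
    for X in ([.4802,.1478,z],):
        P=S["mtx"]@(S["R"]@np.array(X)+S["t"]); print(z,(P[:2]/P[2]).round(1))
for X in ([.4812,.148,.018],[.542,-.1425,.1]):
    P=S["mtx"]@(S["R"]@np.array(X)+S["t"]); print((P[:2]/P[2]).round(1))
```

```text
0.169 [328.5 170.7]
0.19 [329.8 164.3]
0.21 [331.2 157.9]
0.23 [332.6 151.3]
[319.9 211.5]
[216.9 164.8]
```

Run:
```python
from h import *
p,d=vision.grab_frame("scene")
for r in range(150,172,2): print(r,[tuple(depthpt(S,(c,r),d[r,c]).round(3).tolist()) for c in (327,331,334)])
cv2.imwrite("pics/g.png",cv2.resize(p[110:190,290:370],None,fx=7,fy=7,interpolation=cv2.INTER_NEAREST))
ctrl.ungrasp(); st("open")
p,d=vision.grab_frame("wrist"); cv2.imwrite("pics/g2.png",p)
c=wcam(get_state())
for r,cc in ((250,155),(262,155),(275,155),(290,140),(250,352)):
    X=depthpt(c,(cc,r),d[r,cc]); print(r,cc,X.round(4),d[r,cc])
```

```text
150 [(0.511, 0.143, 0.254), (0.53, 0.157, 0.273), (0.515, 0.16, 0.264)]
152 [(0.485, 0.137, 0.227), (0.51, 0.152, 0.251), (0.513, 0.16, 0.257)]
154 [(0.487, 0.138, 0.222), (0.491, 0.148, 0.23), (0.509, 0.16, 0.248)]
156 [(0.485, 0.139, 0.215), (0.491, 0.149, 0.225), (0.487, 0.155, 0.224)]
158 [(0.491, 0.141, 0.215), (0.492, 0.15, 0.22), (0.485, 0.156, 0.217)]
160 [(0.49, 0.142, 0.208), (0.493, 0.152, 0.215), (0.485, 0.157, 0.211)]
162 [(0.265, 0.081, 0.001), (0.487, 0.151, 0.204), (0.486, 0.158, 0.206)]
164 [(0.273, 0.084, 0.001), (0.267, 0.095, 0.001), (0.262, 0.103, 0.001)]
166 [(0.282, 0.088, 0.001), (0.276, 0.099, 0.001), (0.271, 0.107, 0.001)]
168 [(0.292, 0.092, 0.002), (0.287, 0.103, 0.003), (0.278, 0.11, -0.0)]
170 [(0.301, 0.096, 0.003), (0.289, 0.105, -0.002), (0.29, 0.114, 0.003)]
open 9.36 [0.4812 0.148  0.17  ] F [0.52 0.26 0.79] w 0.0852
250 155 [0.4376 0.1586 0.223 ] 0.1344469
262 155 [0.4372 0.153  0.2235] 0.13558848
275 155 [0.4373 0.1477 0.2255] 0.13521941
290 140 [0.4373 0.1523 0.2429] 0.11727358
250 352 [0.5226 0.1597 0.2252] 0.1321461
```

View pics/g.png

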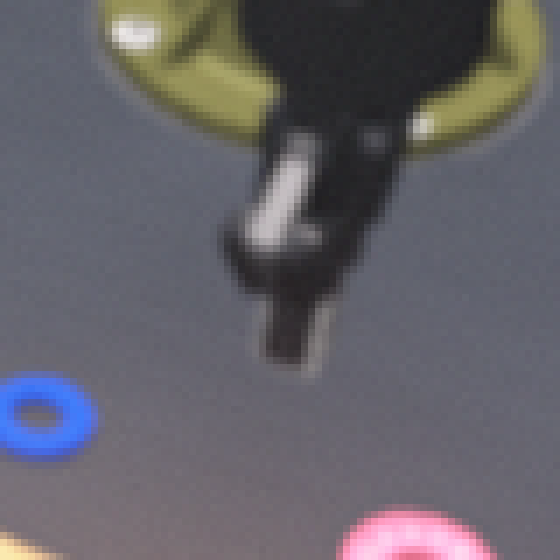

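View pics/g2.png

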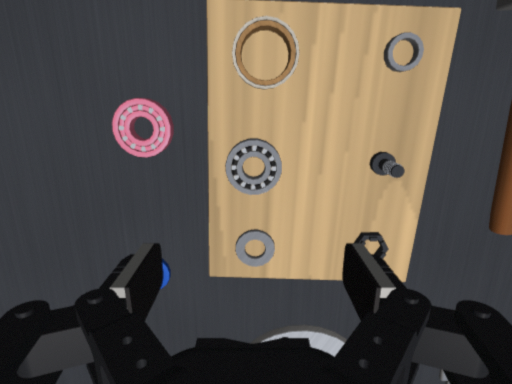

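The cameras show that the shut fingertips sit about 37 mm behind the reported TCP: wrist depth puts them at tool z = -0.038, and scene depth at z ≈ 0.205 with the TCP at 0.169. My first grasp therefore closed above the bearing without moving it. I'll add that offset and go lower, checking the force as I go.

```bash
cat >> h.py <<'E'
OFF=.037
L=.0573
def backw(w): 
    s=-.101+w/2/L; return L*(.9949-np.sqrt(1-s*s))
def pick2(xy,tip,w,a,force=50):
    q=down(np.radians(a)); z=tip-OFF-backw(w)
    ctrl.movep([*xy,.06],q); ctrl.movel([*xy,z+.015],max_speed=.2); st("near"); ctrl.movel([*xy,z],max_speed=.05); s=st("at")
    if abs(s["contact_force"][2])>6: print("CONTACT"); return
    ctrl.close_gripper(force); st("closed"); ctrl.movel([*xy,z+.03],max_speed=.08); st("lifted")
    ctrl.movel([*xy,.11],max_speed=.25); st("up")
    p,d=vision.grab_frame("wrist"); return p
E
python3 - <<'E'
from h import *
p=pick2((.4812,.148),.008,.062,90)
if p is not None: cv2.imwrite("pics/i.png",p)
E
```

```text
near 10.47 [ 0.4825  0.1483 -0.0181] F [-0.25 -0.1   0.88] w 0.0854
at 10.93 [ 0.481   0.1479 -0.0346] F [ 0.05  0.42 -0.04] w 0.0855
closed 11.3 [ 0.482   0.1481 -0.0333] F [-0.76 -0.69 12.46] w 0.0605
lifted 11.82 [ 0.4811  0.1481 -0.0046] F [-0.68 -0.24 -2.41] w 0.0597
up 12.43 [0.4804 0.148  0.1089] F [-0.44  0.36 -3.29] w 0.0601
```

View pics/i.png

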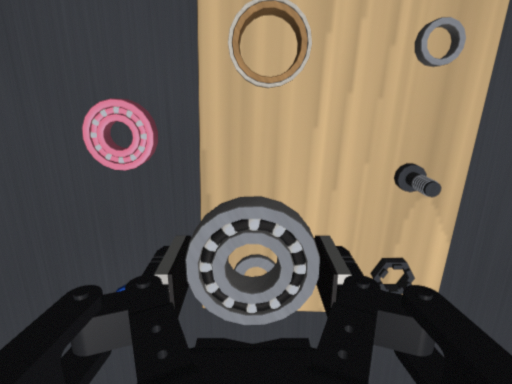

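Run:
```python
from h import *
s=get_state(); p,d=vision.grab_frame("wrist"); c=wcam(s)
ys,xs=np.nonzero(d[190:345,180:325]); 
P=[]
for y in range(195,325):
    for x in range(188,320):
        if d[y,x]>0:
            X=depthpt(c,(x,y),d[y,x])
            P.append(X)
P=np.array(P); z0=s["tcp_pos"][2]
for lo in np.arange(.03,.07,.003):
    m=(P[:,2]-z0>lo)&(P[:,2]-z0<=lo+.003); print(round(lo,3),m.sum())
m=(P[:,2]-z0>.044)&(P[:,2]-z0<.06)
pts=P[m]; r=pts[:,:2]; print(r.min(0),r.max(0),"mid",(r.min(0)+r.max(0))/2-s["tcp_pos"][:2], np.median(pts[:,2])-z0)
```

```text
0.03 0
0.033 1
0.036 172
0.039 417
0.042 463
0.045 529
0.048 6866
0.051 4006
0.054 4
0.057 0
0.06 0
0.063 0
0.066 0
0.069 0
[0.44874743 0.11689115] [0.50951445 0.17864141] mid [-7.45093673e-04 -8.54234307e-05] 0.05060789641850527
```

```bash
cat >> h.py <<'E'
def place(zt,a,dxy=(0,0)):
    """zt: expected TCP z at contact"""
    q=down(np.radians(a)); xy=HUB-np.array(dxy)
    ctrl.movep([*xy,max(.11,zt+.07)],q); ctrl.movel([*xy,zt+.062],max_speed=.2); st("over")
    for dz in (.035,.015,.004):
        ctrl.movel([*xy,zt+dz],max_speed=.12); s=st("low")
        if abs(s["contact_force"][0])>12 or abs(s["contact_force"][1])>12 or s["contact_force"][2]>10: print("STOP"); return False
    dz=.004
    while dz>-.004:
        dz-=.001; ctrl.movel([*xy,zt+dz],max_speed=.03); s=st("feel")
        if s["contact_force"][2]>3: break
    return True
def leave():
    s=get_state(); ctrl.ungrasp(); ctrl.pause(.3); s=st("released"); x=s["tcp_pos"]; ctrl.movel([x[0],x[1],x[2]+.03],max_speed=.1); ctrl.movel([x[0],x[1],.12],max_speed=.25)
E
python3 - <<'E'
from h import *
print(place(.014,90))
p,d=vision.grab_frame("scene"); cv2.imwrite("pics/j.png",cv2.resize(p[110:230,160:300],None,fx=5,fy=5,interpolation=cv2.INTER_CUBIC))
p,d=vision.grab_frame("wrist"); cv2.imwrite("pics/j2.png",p)
E
```

```text
over 13.99 [ 0.5414 -0.1404  0.0754] F [ 0.43 -0.64 -2.55] w 0.0598
low 14.37 [ 0.5422 -0.1423  0.0496] F [ 0.02  0.15 -2.12] w 0.0601
low 14.68 [ 0.5419 -0.1425  0.0294] F [-0.58  0.22 -2.21] w 0.0594
low 14.93 [ 0.5418 -0.1425  0.0183] F [-0.72 -0.   -1.81] w 0.06
feel 15.18 [ 0.5422 -0.1426  0.0174] F [-0.03  0.11 -2.43] w 0.0597
feel 15.43 [ 0.542  -0.1425  0.0161] F [-0.17 -0.72 -1.45] w 0.0602
feel 15.68 [ 0.5419 -0.1425  0.0149] F [ 0.36 -0.52 -1.96] w 0.0598
feel 15.93 [ 0.5419 -0.1425  0.0139] F [ 0.22  0.07 -3.15] w 0.0598
feel 16.18 [ 0.5421 -0.1425  0.0136] F [-2.31  0.96  3.7 ] w 0.0595
True
```

View pics/j.png

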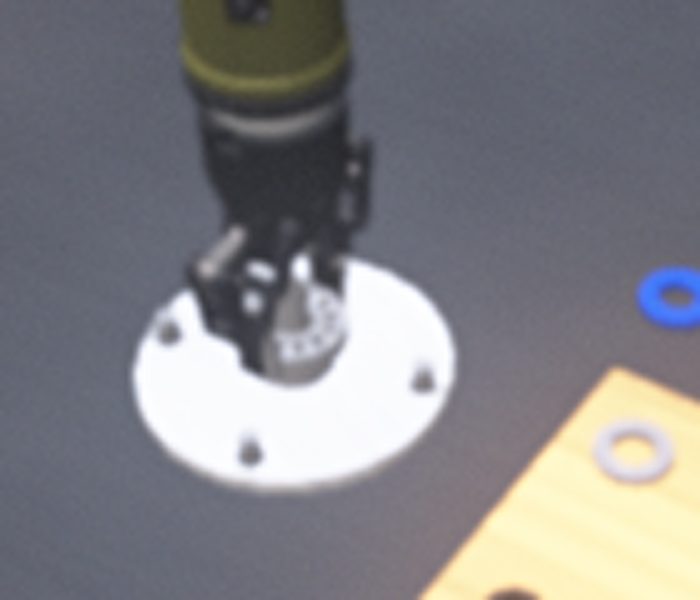

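View pics/j2.png

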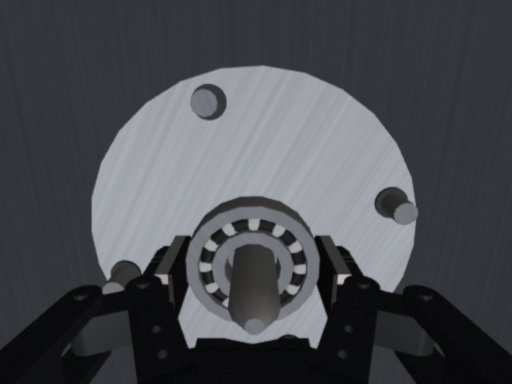

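Run:
```python
from h import *
leave(); st("up")
s=get_state(); p,d=vision.grab_frame("wrist"); cv2.imwrite("pics/k.png",p[150:384,100:420]); c=wcam(s)
ctrl.movep([HUB[0],HUB[1]-.0,.2],down(np.pi/2)); s=get_state(); p,d=vision.grab_frame("wrist"); c=wcam(s)
H=np.zeros(d.shape)
for y in range(100,300):
    for x in range(150,350):
        if d[y,x]>0: H[y,x]=depthpt(c,(x,y),d[y,x])[2]
m=(H>.06)&(H<.07); ys,xs=np.nonzero(m); P=np.array([depthpt(c,(x,y),d[y,x]) for x,y in zip(xs,ys)])
print("ring",P.min(0).round(4),P.max(0).round(4),"med z",np.median(P[:,2]).round(4))
cv2.imwrite("pics/k.png",cv2.resize(p[100:350,150:370],None,fx=2.3,fy=2.3))
```

```text
released 16.97 [ 0.542  -0.1425  0.013 ] F [-0.92  0.48 -0.38] w 0.0854
up 17.88 [ 0.5421 -0.1424  0.1201] F [-0.29  0.93  0.01] w 0.0854
ring [ 0.5106 -0.1728  0.0601] [ 0.5716 -0.1125  0.0698] med z 0.0643
```

View pics/k.png

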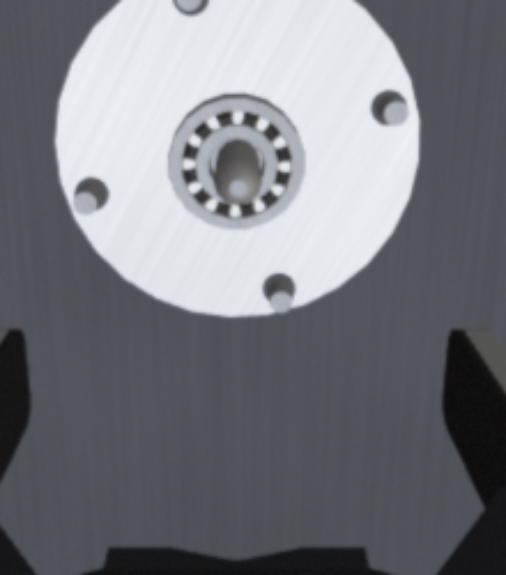

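```bash
cat >> h.py <<'E'
def pose_in_hand(box,lo,hi):
    """bounds (tool-relative world xy centre, top z) of held part from wrist depth"""
    s=get_state(); p,d=vision.grab_frame("wrist"); c=wcam(s); z0=s["tcp_pos"]; P=[]
    x0,y0,x1,y1=box
    for y in range(y0,y1):
        for x in range(x0,x1):
            if d[y,x]>0: P.append(depthpt(c,(x,y),d[y,x])-z0)
    P=np.array(P); h=[(round(l,3),int(((P[:,2]>l)&(P[:,2]<=l+.002)).sum())) for l in np.arange(.03,.064,.002)]; print(h)
    return p
E
python3 - <<'E'
from h import *
p=pick2((.630,.2637),.010,.036,90)
if p is not None: cv2.imwrite("pics/l.png",p); pose_in_hand((210,200,300,330),0,0)
E
```

```text
near 20.52 [ 0.6307  0.2628 -0.0124] F [-0.1   0.24  0.57] w 0.0851
at 20.97 [ 0.6299  0.2637 -0.0281] F [-0.24  0.13 -0.01] w 0.0855
closed 21.51 [ 0.6302  0.2638 -0.0274] F [-2.21  0.07  6.77] w 0.034
lifted 22.03 [0.6302 0.2639 0.0025] F [ 0.76  0.46 -0.71] w 0.0342
up 22.62 [0.6297 0.2637 0.11  ] F [ 0.49 -0.39 -0.45] w 0.0342
[(np.float64(0.03), 79), (np.float64(0.032), 203), (np.float64(0.034), 229), (np.float64(0.036), 259), (np.float64(0.038), 285), (np.float64(0.04), 1142), (np.float64(0.042), 990), (np.float64(0.044), 84), (np.float64(0.046), 82), (np.float64(0.048), 85), (np.float64(0.05), 75), (np.float64(0.052), 78), (np.float64(0.054), 81), (np.float64(0.056), 82), (np.float64(0.058), 82), (np.float64(0.06), 84), (np.float64(0.062), 77)]
```

View pics/l.png

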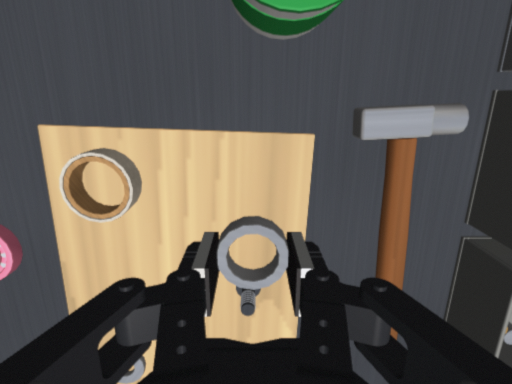

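Run:
```python
from h import *
s=get_state(); c=wcam(s); z=s["tcp_pos"][2]+.042
p=cv2.imread("pics/l.png")
for px in ((253,217),(253,285),(218,252),(288,252),(253,235),(253,269)): print(px,(back(c,px,z)-s["tcp_pos"]).round(4))
print(place(.0345,90))
p,d=vision.grab_frame("wrist"); cv2.imwrite("pics/m.png",p)
```

```text
(253, 217) [-0.0008  0.0216  0.042 ]
(253, 285) [-0.0008 -0.0145  0.042 ]
(218, 252) [-0.0175  0.0036  0.042 ]
(288, 252) [0.0159 0.0037 0.042 ]
(253, 235) [-0.0008  0.0125  0.042 ]
(253, 269) [-0.0008 -0.0056  0.042 ]
over 24.5 [ 0.5418 -0.1411  0.0957] F [ 0.48 -0.36 -0.76] w 0.0341
low 24.88 [ 0.5419 -0.1423  0.0695] F [ 0.25 -0.39 -0.97] w 0.0341
low 25.19 [ 0.5419 -0.1425  0.0498] F [ 0.8   0.29 -0.83] w 0.0338
low 25.44 [ 0.5419 -0.1425  0.0388] F [ 0.47  0.76 -0.23] w 0.0337
feel 25.69 [ 0.5422 -0.1426  0.0379] F [-0.35  0.56 -1.06] w 0.0341
feel 25.94 [ 0.542  -0.1425  0.0365] F [-0.14  0.75 -0.47] w 0.0339
feel 26.19 [ 0.5419 -0.1425  0.0354] F [-0.11 -0.32 -0.77] w 0.0338
feel 26.44 [ 0.5421 -0.1425  0.0347] F [-0.56 -0.72  1.92] w 0.0339
feel 26.69 [ 0.5422 -0.1426  0.0345] F [-3.16  0.49 11.3 ] w 0.0339
True
```

View pics/m.png

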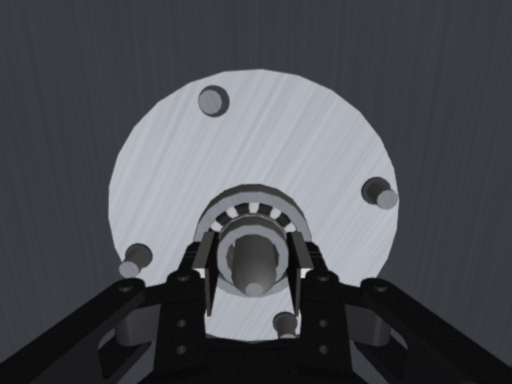

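```bash
cat >> h.py <<'E'
def checkring(lo,hi,name):
    ctrl.movep([HUB[0],HUB[1],.2],down(np.pi/2)); s=get_state(); p,d=vision.grab_frame("wrist"); c=wcam(s)
    P=[]
    for y in range(120,260):
        for x in range(190,310):
            if d[y,x]>0:
                X=depthpt(c,(x,y),d[y,x])
                if np.hypot(*(X[:2]-HUB))<.04 and np.hypot(*(X[:2]-HUB))>.0115: P.append(X)
    P=np.array(P); m=(P[:,2]>lo)&(P[:,2]<hi); Q=P[m]; print("ring",Q.min(0).round(4),Q.max(0).round(4),"med",np.median(Q[:,2]).round(4),"mid",((Q.min(0)+Q.max(0))/2).round(4))
    cv2.imwrite(f"pics/{name}.png",cv2.resize(p[130:260,180:320],None,fx=4,fy=4,interpolation=cv2.INTER_CUBIC))
E
python3 - <<'E'
from h import *
leave(); checkring(.073,.083,"n"); st("")
E
```

```text
released 27.6 [ 0.542  -0.1425  0.0335] F [ 0.82 -0.26  0.31] w 0.0853
ring [ 0.5236 -0.1602  0.073 ] [ 0.5584 -0.1249  0.0793] med 0.0767 mid [ 0.541  -0.1426  0.0762]
 28.89 [ 0.5411 -0.142   0.1985] F [-0.02 -0.73  0.06] w 0.0853
```

View pics/n.png

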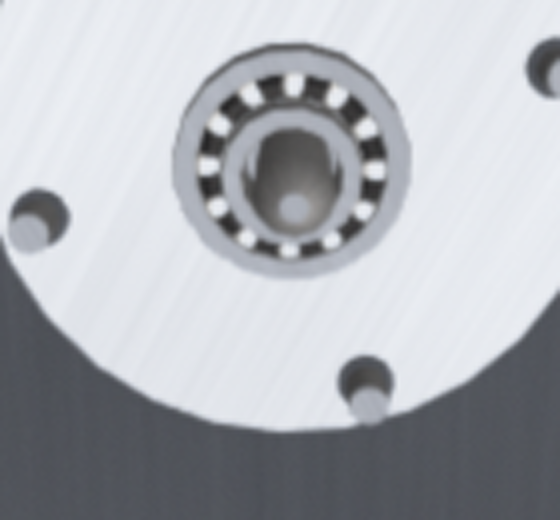

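Run:
```python
from h import *
p=pick2((.4832,.0463),.0112,.048,90)
if p is not None: cv2.imwrite("pics/o.png",p)
```

```text
near 30.37 [ 0.484   0.0452 -0.0129] F [-0.75 -0.22  0.74] w 0.0853
at 30.82 [ 0.4831  0.0463 -0.0285] F [ 0.1  -0.23 -0.57] w 0.0855
closed 31.29 [ 0.4833  0.0464 -0.0279] F [-0.65 -0.01  7.27] w 0.0455
lifted 31.82 [0.4833 0.0464 0.0016] F [ 0.45 -0.21 -1.14] w 0.0449
up 32.4 [0.4829 0.0464 0.1098] F [0.05 0.43 1.23] w 0.0446
```

View pics/o.png

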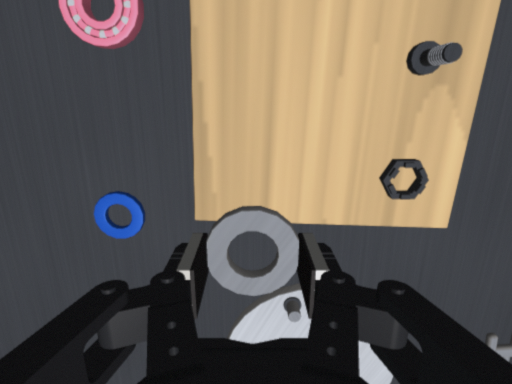

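Run:
```python
from h import *
s=get_state(); c=wcam(s); p=cv2.imread("pics/o.png")
k,e=lowsat(p,(404,179),27); print(np.round(e[0],1),back(c,e[0],.010).round(4),back(c,e[0],.017).round(4))
print(place(.0455,90))
p,d=vision.grab_frame("wrist"); cv2.imwrite("pics/q.png",p)
```

```text
[403.9 178.5] [0.6197 0.0483 0.01  ] [0.6161 0.0501 0.017 ]
over 33.51 [ 0.5415 -0.1406  0.1068] F [-0.27  0.67 -0.51] w 0.0447
low 33.88 [ 0.5418 -0.142   0.0804] F [ 0.26 -0.35 -0.47] w 0.0446
low 34.2 [ 0.5419 -0.1424  0.0608] F [ 0.14 -0.77 -0.28] w 0.0445
low 34.45 [ 0.5419 -0.1425  0.0498] F [ 0.19  0.08 -0.12] w 0.0446
feel 34.7 [ 0.5422 -0.1426  0.0489] F [ 0.24 -0.31 -0.93] w 0.0445
feel 34.95 [ 0.542  -0.1425  0.0476] F [ 0.55 -0.24 -1.42] w 0.0447
feel 35.2 [ 0.5419 -0.1424  0.0464] F [ 0.26 -0.05  0.96] w 0.0448
feel 35.45 [ 0.5421 -0.1425  0.0461] F [-1.48  0.48  6.33] w 0.0446
True
```

View pics/q.png

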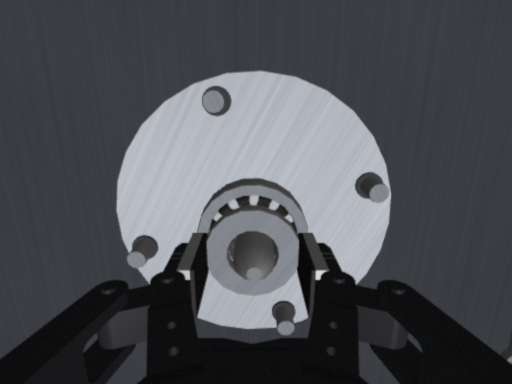

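Run:
```python
from h import *
leave(); checkring(.081,.092,"r")
p=pick2((.621,.0478),.0112,.036,60)
if p is not None: cv2.imwrite("pics/s.png",p)
```

```text
released 36.28 [ 0.542  -0.1425  0.0455] F [ 0.67 -0.42 -0.08] w 0.0851
ring [ 0.5181 -0.1661  0.0812] [ 0.5648 -0.1188  0.0871] med 0.0849 mid [ 0.5415 -0.1424  0.0841]
near 39.02 [ 0.6215  0.0464 -0.0109] F [-0.01  0.41  0.88] w 0.0851
at 39.47 [ 0.6209  0.0479 -0.0269] F [-0.39  0.18  0.24] w 0.0851
closed 39.99 [ 0.6213  0.0478 -0.0263] F [-1.03  0.15  4.78] w 0.0345
lifted 40.52 [0.6212 0.0479 0.0037] F [ 0.26 -0.1  -0.16] w 0.0343
up 41.09 [0.6207 0.0479 0.11  ] F [-0.52 -0.07 -1.81] w 0.0344
```

View pics/r.png

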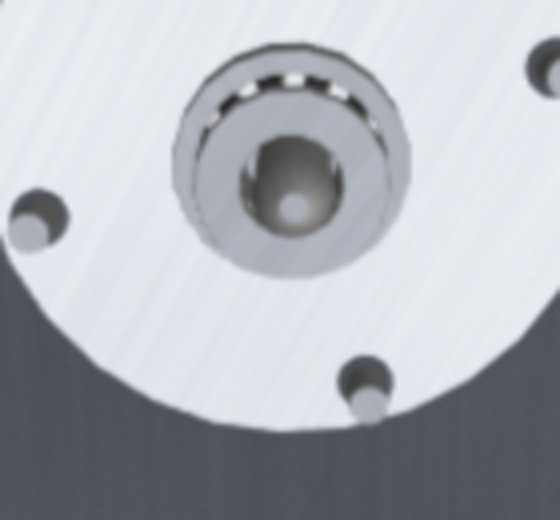

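View pics/s.png

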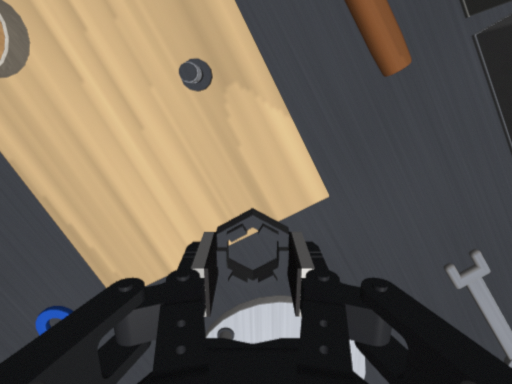

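Run:
```python
from h import *
s=get_state(); p,d=vision.grab_frame("wrist"); c=wcam(s); R=Ro.from_quat(np.r_[s["eef_rot"][1:],s["eef_rot"][0]]).as_matrix()
A=[]
for y in range(195,300):
    for x in range(212,293):
        if d[y,x]>0: A.append(R.T@(depthpt(c,(x,y),d[y,x])-s["tcp_pos"]))
A=np.array(A)
for lo in np.arange(-.048,-.026,.002):
    m=(A[:,2]>lo)&(A[:,2]<=lo+.002); 
    if m.sum()>5: print(round(lo,3),m.sum(),A[m].min(0).round(4)[:2],A[m].max(0).round(4)[:2])
cv2.imwrite("pics/t.png",cv2.resize(p[190:310,190:320],None,fx=5,fy=5,interpolation=cv2.INTER_CUBIC))
```

```text
-0.048 64 [-0.0109 -0.0198] [0.0112 0.0166]
-0.046 120 [-0.0148 -0.0201] [0.0169 0.0167]
-0.044 1023 [-0.0169 -0.0202] [0.0171 0.017 ]
-0.042 300 [-0.0183 -0.0203] [0.0193 0.0174]
-0.04 1144 [-0.0212 -0.0206] [0.0205 0.0175]
-0.038 288 [-0.0197 -0.0209] [0.0205 0.0178]
-0.036 219 [-0.0152 -0.0197] [0.0206 0.0161]
-0.034 228 [-0.0148 -0.0189] [0.0208 0.0163]
-0.032 219 [-0.0151 -0.0191] [0.0208 0.0166]
-0.03 86 [-0.015  -0.0194] [0.0204 0.0162]
```

View pics/t.png

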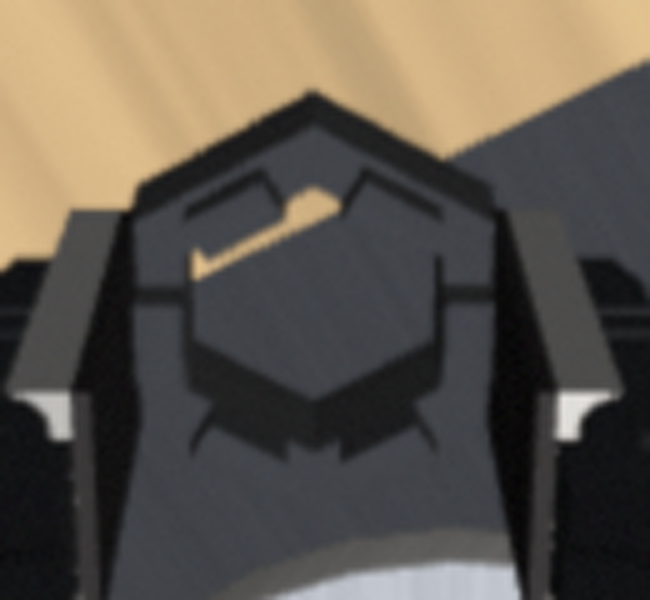

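Run:
```python
from h import *
print(place(.0557,60))
p,d=vision.grab_frame("wrist"); cv2.imwrite("pics/u.png",p)
```

```text
over 42.28 [ 0.5423 -0.1405  0.1168] F [-0.03 -0.32 -0.23] w 0.034
low 42.66 [ 0.5419 -0.1421  0.0905] F [ 0.6  -0.4  -0.99] w 0.0344
low 42.98 [ 0.5419 -0.1425  0.071 ] F [ 1.16 -0.62  0.28] w 0.0344
low 43.23 [ 0.5419 -0.1424  0.06  ] F [-0.69  0.2  -0.2 ] w 0.0345
feel 43.48 [ 0.5422 -0.1426  0.0591] F [ 0.29 -0.05 -0.82] w 0.0342
feel 43.73 [ 0.542  -0.1425  0.0577] F [ 0.28 -0.02 -0.54] w 0.0342
feel 43.98 [ 0.5419 -0.1425  0.0566] F [-0.72 -1.41 -0.19] w 0.0341
feel 44.23 [ 0.542  -0.1425  0.0557] F [-0.03  0.22 -0.43] w 0.0344
feel 44.48 [ 0.5421 -0.1425  0.0556] F [-2.75  1.04  8.54] w 0.0344
True
```

View pics/u.png

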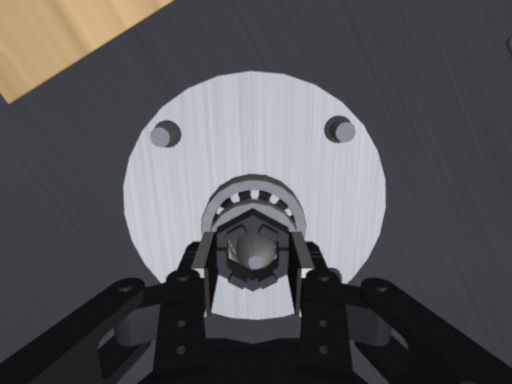

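Run:
```python
from h import *
leave(); checkring(.093,.104,"v"); ctrl.pause(.5); st("end")
p,d=vision.grab_frame("scene"); cv2.imwrite("pics/v2.png",cv2.resize(p[110:310,160:450],None,fx=2.7,fy=2.7,interpolation=cv2.INTER_CUBIC))
```

```text
released 45.38 [ 0.542  -0.1425  0.0547] F [0.14 0.53 0.02] w 0.0853
ring [ 0.5205 -0.1611  0.093 ] [ 0.5616 -0.1248  0.1016] med 0.0957 mid [ 0.5411 -0.143   0.0973]
end 47.15 [ 0.5419 -0.1424  0.1998] F [ 0.54 -0.54 -0.72] w 0.0851
```

View pics/v.png

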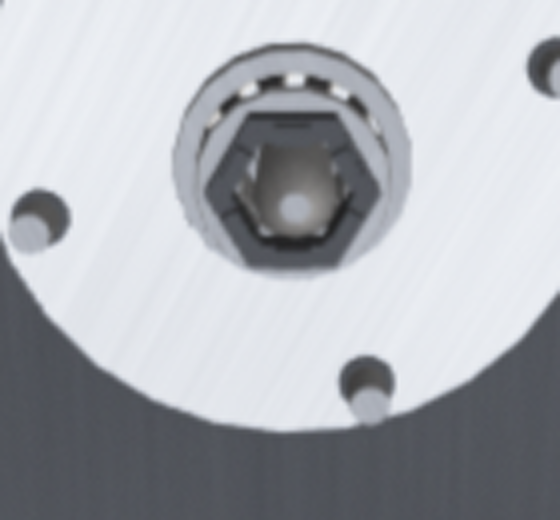

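View pics/v2.png

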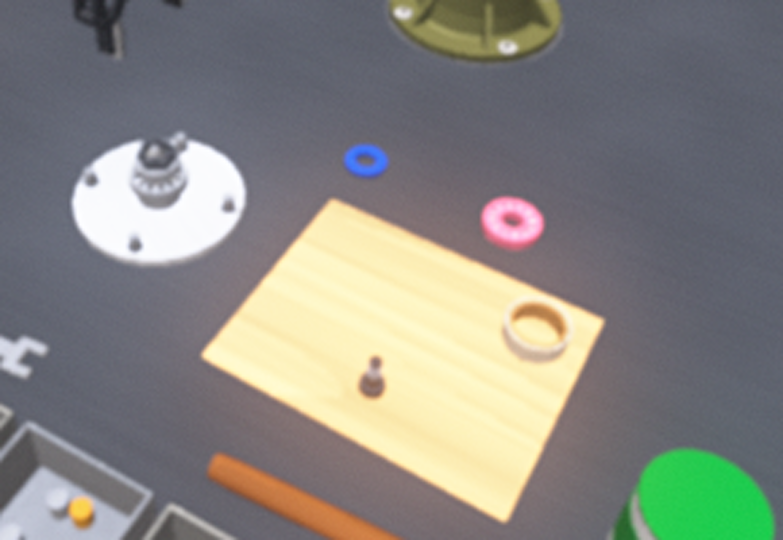

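The pictures show all four parts stacked level on the spindle with the crown up. The collar body top is at about 0.0955, where 0.095 is expected, and the bystanders have not moved. I'm handing the job in.

Run:
```python
from h import *
print(ticket.close_job())
```

```text
the job is handed in; nothing more can be done
None
```

I stacked the bearing, sleeve, washer and slotted collar (slots up) on the spindle in that order, letting go of each before fetching the next, and handed the job in at about 47 s. `close_job()` gives no verdict, so success rests on my own checks.

**Last checks:**

| Part | Top measured (m) | Top expected (m) |
|---|---|---|
| Bearing | 0.0643 | 0.065 |
| Sleeve | 0.0767 | 0.077 |
| Washer | 0.0849 | 0.085 |
| Collar body | 0.0957 | 0.095 |

- **Centring:** each part measured within about 1 mm of the spindle axis.
- **Contact force:** it was about zero after each release. While lowering, contact peaked at about 11 N.
- **Bystanders:** in the final scene picture the tape roll, bolt and grease tin looked untouched. The steel tube was outside that crop, but the arm never went near it. I left the pink and blue look-alikes alone.

**What disagreed or failed:**
- **First bearing grasp:** it closed on air. The cameras showed the shut fingertips about 37 mm behind the reported TCP. Contact with the board while gripping suggested about 31 mm instead; I corrected the grasp heights and did not settle which is right.
- **Side offset:** the wrist camera showed about 1 mm sideways bias along the jaws, well inside the 2.5 mm play on the spindle.

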